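# Ease the spring clip off the label-roll spindle with a wedge

### The job

The sticker roll on its holder is due for a change: take up the hand wedge, rest its flat sole lightly on the free end of the spindle with the tip short of the spring clip, and slide it gently along under the clip's bridge until the clip spreads and comes up off the spindle. Do not pull the clip off with the fingers, do not force the wedge, and do not let the clip fly or drop. Lay the clip and the wedge in the parts tray and let go, leaving the other things where they are.

Things in the scene. Friction and masses are not known exactly. Their poses are not given: they have to be found in the camera images.
- holder: Label-roll holder, fixed: base plate 150 x 90 x 8 mm (local x -35 to 115), upright plate 64 mm wide, 112 mm high at x 104 to 112, sticker roll 76 mm across (fixed) at x 66 to 98, black flange 52 mm across at x 62. Origin on the table under the spindle's origin; +x runs along the spindle from its free end to the upright, roughly away from the robot; z up.
- spindle: The holder's plain steel rod, 16 mm in diameter, level, axis 70 mm and top 78 mm above the table. Origin on the axis; +x along the rod to the upright plate. Free end at local x = -55 mm; the rod is bare from there to the clip. Treat rod and clip gently: no press or push of the wedge on either should exceed 20 N.
- spacer_end (a point): Near end of the black open-topped spacer channel round the spindle, on the rod's axis (spindle x = 7 mm): it stops the clip. Side rails 19 mm apart inside, 27 outside, tops 80 mm above the table; the blade passes between them, up to the flange 55 mm farther on.
- clip: Loose steel spring clip astride the spindle, about 40 g, 12 mm long along the rod, 29 wide, 28 high; two sprung legs reach 13 mm below its origin, inturned lips under the rod. Origin on the rod's axis at its middle when seated, +x as the spindle's, z up. Starts up to 11 mm short of the spacer. Lifting it off takes 6 to 12 N, the wedge 5 to 15 N of push; it springs open once raised 6 to 11 mm.
- clip_window (a point): Middle of the window between the rod's top and the clip's bridge: 3.5 mm high, 12.8 wide (between pads that rest on the rod's shoulders), 12 long along the rod; 9.75 mm above the clip's origin. The bridge above is 3 mm thick, 26 wide. Once off, the clip sits loosely astride rod and blade, lips closed below the blade, and lifts away hanging on the blade.
- wedge: Hand wedge, loose, 100 to 160 g, 119 mm long, standing on its flat sole. Origin on the sole under the middle of the grip; +x to the tip, z up. Black grip 44 mm long (x -22 to 22), 20 wide, 36 high. Steel blade 8 mm wide: level top 14 mm above the sole from x = 22 to 52, then sloping down to 2 mm at the tip (x = 97); sole flat all along.
- wedge_tip (a point): The end of the wedge's blade, on its sole (wedge x = 97 mm).
- tray: Shallow grey parts tray, fixed, 186 x 136 x 18 mm outside (long side along its x), walls and floor 3 mm. Origin under its centre on the table.
- kiwi_06: Loose kiwi fruit, 52 x 70 x 48 mm, bystander; origin under its centre.
- rubber_stamp: Loose wooden rubber stamp standing upright, 30 x 56 x 71 mm, bystander; origin under its centre.
- marker_blue: Loose blue and white felt marker, 128 mm long along its y, 16 mm thick, bystander; origin under its middle.

How it is judged:
By the outcome, as a careful person would: the job done as asked, in the order asked, and still so for the second after the job is handed in, with the robot touching nothing.
It also fails if it takes over 72 s, if anything falls off the work surface, if the arm or the gripper's body presses on something with over 40 N, if the wrist force passes 120 N, or if a joint passes its speed limit or range.

### The arm

A 6-joint arm with a two-finger parallel gripper is mounted at the origin on a cart in front of the work surface, level with it; the furniture and walls round the work are solid. World frame = base frame: x ahead of the robot, y to its left, z up, the work surface at z = 0. Lengths are in m, angles in degrees, forces in N, time in s.
With the tool pointing down it reaches from about 0.275 to 0.775 m from the base axis. Payload 14.6 kg.
Tool frame: the origin (TCP) lies midway between the tips of the shut fingers; the grasp point (between the pads) lies arm.grip_depth behind it (arm.grip_depth is the distance from the TCP to the grasp point, in m); z points along the fingers, y is the line along which they close (so a half turn about z gives the same grasp; the last joint's range is limited). The gripper opens to 85 mm and grips with 20 to 120 N. Pads are 22 mm wide; open, the fingers measure 114 mm over their backs; the gripper's body (76 mm by 85 mm) begins 54 mm behind the grasp point. The pads swing forward as they close: fully open they stand 13 mm farther back than shut.
Start: joints at [56.247, 15.075, -2.767, 72.158, 0, 81.102], TCP at [0.221, 0.476, 0.231] pointing down, gripper open.
Joint ranges: [-151.79, 151.79], [-50.71, 97.33], [-67.44, 78.34], [-121.81, 120.89], [-77.56, 73.72], [-180, 180]. Speed limits (degrees/s): [108.29, 108.29, 147.25, 159.86, 180, 180].

### API

Orientations are given as [roll, pitch, yaw] about the fixed x, y, z axes, in that order (R = Rz(yaw) Ry(pitch) Rx(roll)).
In Python, from bench import arm, cams gives the robot as it stands. The module is installed in compiled form; this text tells all that it offers.
- The arm moves only by the shell command python3 -m crank 'ROWS'. ROWS is a JSON object of lists of equal length, an entry for each row: "slide": the shift along the tool's x, y, z in m, a list of three; "twist": the turn, a rotation vector about the tool's x, y, z in rad, a list of three; "fingers": the finger opening in m, from 0 to 0.0854. In form: {"slide": [[x, y, z], ...], "twist": [[wx, wy, wz], ...], "fingers": [fingers, ...]}. A call has 1 to 12 rows; each row is the pose to reach, as a shift and turn from the pose commanded when the call began, along the tool's axes at that moment; what a row does not reach only later rows make up. A row lasts 1/12 s, in which the tool goes at most 41.7 mm and 7.16 degrees, less where a joint would pass 70% of its speed; a pose out of reach is approached as far as the arm can. A call with a gripper value outside its range is refused whole. The fingers move at their own pace and stop on an object; the grip force is fixed at half the most. Time passes only in rows, so rows that repeat a pose let the fingers close. It gives the time, the measured TCP pose, the force, the opening and the grip force at its end, in the units of the state.
- arm.sense(): the state, without advancing time (a new reading comes with each control period).
- cams.camera(name): name is "side" or "top" or "wrist"; returns a dict with "pixels" (420x560x3 uint8, blue, green, red), "vertical_fov" (degrees; the focal length in pixels is half the picture's height over the tangent of half this angle, whatever the lens; pixels are square), "cx", "cy" (the principal point, pixels), "R" (3x3) and "t" (3): a world point X has camera coordinates R X + t. Camera axes: x right, y down, z forward; pixel columns grow to the right and rows downward; lengths in m; the calibration is good to about 2 mm. A picture is of the moment at which its call begins. There is no depth.
- arm.hand_in(): hands the job in; it is judged then, once.
The state is a dict: "time_s": time; "joint_pos": joint angles; "joint_vel": joint speeds; "effort": joint torques, N m; "ee_pos": TCP position; "ee_rot": TCP orientation; "force": force on the tool from outside, world axes, zero at the start; "torque": the same for the moment, N m; "opening": finger opening in m; "finger_force": force on a finger pad.
Only numpy, scipy, OpenCV 4.12 (cv2) and the standard library are available. Lean on these libraries where they do the work, as an engineer would, in place of code of your own. Each camera call takes 0.05 s, during which the arm holds its last target. There are 200 camera calls.

## Working session

There is one attempt and no reset: what is moved stays moved. The work goes in short steps, Python scripts to look and compute and a shell command to move; the robot and the scene stay as the last step left them, time stands still between calls to the robot, and variables do not carry over. Pictures are saved under pics/ and viewed, at most 10 in all, crops included, and the job is handed in when it is done.

```bash
mkdir -p pics; cat > h.py <<'E'
import numpy as np, cv2, json
from bench import arm, cams
def K(c): 
    return 210/np.tan(np.radians(c["vertical_fov"])/2)
def ray(c,u,v):
    f=K(c); d=np.array([(u-c["cx"])/f,(v-c["cy"])/f,1.]); R=np.array(c["R"]); t=np.array(c["t"])
    return -R.T@t, R.T@d
def onz(c,u,v,z):
    o,d=ray(c,u,v); return o+d*(z-o[2])/d[2]
def proj(c,X):
    p=np.array(c["R"])@np.array(X)+np.array(c["t"]); f=K(c); return np.array([c["cx"]+f*p[0]/p[2], c["cy"]+f*p[1]/p[2]])
def tri(c1,p1,c2,p2):
    o1,d1=ray(c1,*p1);o2,d2=ray(c2,*p2)
    s=np.linalg.lstsq(np.c_[d1,-d2],o2-o1,rcond=None)[0]
    a=o1+s[0]*d1;b=o2+s[1]*d2
    return (a+b)/2,np.linalg.norm(a-b)
E
python3 - <<'E'
from h import *
for n in ["top","side","wrist"]:
    c=cams.camera(n); cv2.imwrite(f"pics/{n}0.png",c["pixels"])
    print(n,c["vertical_fov"],c["cx"],c["cy"],np.round(c["R"],3).tolist(),np.round(c["t"],3), np.round(-np.array(c["R"]).T@c["t"],3))
print(arm.sense(),arm.grip_depth)
E
```

```text
top 51.43005855175842 275.85029820521106 207.55025652276584 [[-0.006, -1.0, 0.0], [-0.993, 0.006, -0.118], [0.118, -0.001, -0.993]] [-0.012  0.549  1.094] [ 0.417 -0.015  1.151]
side 52.89423072757007 278.89212587821095 212.73782270121492 [[-1.0, 0.002, -0.012], [0.011, 0.544, -0.839], [0.005, -0.839, -0.544]] [0.536 0.067 0.961] [0.53  0.769 0.586]
wrist 64.92469392368858 282.8389596655571 205.52641615770244 [[0.422, 0.907, -0.0], [0.868, -0.404, 0.289], [0.262, -0.122, -0.957]] [-0.524 -0.037  0.38 ] [0.154 0.507 0.375]
{'time_s': 0.15, 'joint_pos': array([ 5.62479479e+01,  1.50910117e+01, -2.79285054e+00,  7.21591515e+01,
        2.41477923e-03,  8.11053135e+01]), 'joint_vel': array([-0.08598362, -0.0798392 ,  0.09052621, -0.05955267,  0.03879631,
       -0.00778209]), 'effort': array([ 3.64622043e-03, -6.37825155e+01,  3.84648943e+01,  1.06015647e-02,
        3.47525486e-05, -7.82719724e-06]), 'ee_pos': array([0.22054513, 0.47621349, 0.23096579]), 'ee_rot': array([-1.79957877e+02, -9.03646216e-03,  1.55142630e+02]), 'force': array([ 0.54199475,  0.36111776, -0.46735466]), 'torque': array([0.00052405, 0.00230263, 0.02325718]), 'finger_force': 0.0, 'opening': 0.0851658846958807} 0.0187
```

View pics/top0.png

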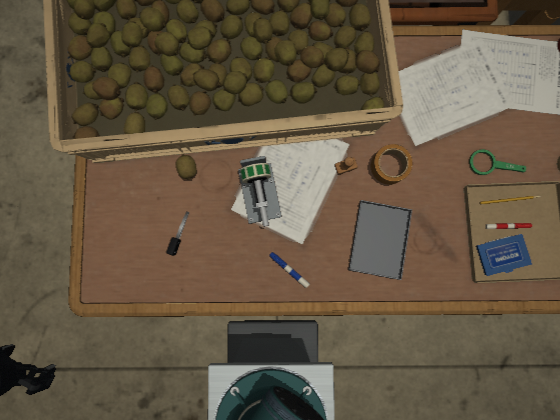

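View pics/side0.png

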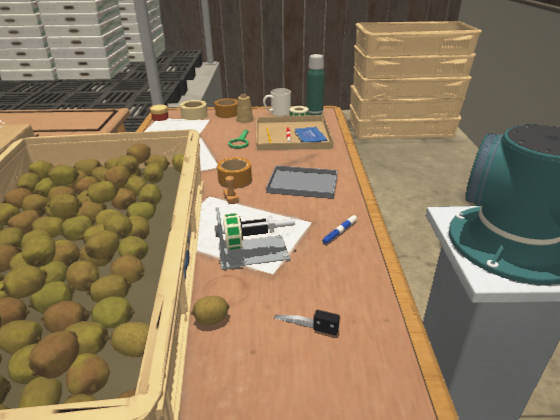

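The top view shows the wedge (grip at 174,246, tip about 187,213), the holder with its spindle from (265,222) up to (257,165), and the tray at (380,240). In the side view the wedge is at (308,321) and the spindle end at (293,222). I'll zoom in on these.

```bash
python3 - <<'E'
from h import *
t=cv2.imread("pics/top0.png"); s=cv2.imread("pics/side0.png")
def z(im,x,y,w,h,k): return cv2.resize(im[y:y+h,x:x+w],(w*k,h*k),interpolation=cv2.INTER_CUBIC)
a=np.zeros((600,800,3),np.uint8)
def put(p,x,y): a[y:y+p.shape[0],x:x+p.shape[1]]=p
put(z(t,235,150,50,80,7)[:560,:350],0,0)      # top holder x7
put(z(s,210,200,90,70,5),350,0)      # side holder x5
put(z(s,270,305,80,40,5),350,352)
put(z(t,160,205,35,58,4)[:,:],0,0) if 0 else None
cv2.imwrite("pics/z0.png",a)
c=cams.camera("top"); d=cams.camera("side")
# masks wedge grip
g=cv2.cvtColor(t,cv2.COLOR_BGR2GRAY)
def big(mask,off):
    cs,_=cv2.findContours(mask,cv2.RETR_EXTERNAL,cv2.CHAIN_APPROX_NONE); m=max(cs,key=cv2.contourArea)+np.array(off); return m
r=t[205:262,160:195]; m=big((r.max(2)<60).astype(np.uint8),(160,205)); R=cv2.minAreaRect(m); print("grip",R)
print("grip top pos",onz(c,*R[0],.036), [np.round(onz(c,*p,.036),4)[:2].tolist() for p in cv2.boxPoints(R)])
hsv=cv2.cvtColor(r,cv2.COLOR_BGR2HSV)
m=big(((hsv[...,1]<70)&(r.max(2)>70)).astype(np.uint8),(160,205))[:,0].astype(float)
print("blade",len(m),m.min(0),m.max(0)); tip=m[m[:,1].argmin()]; print("tip",tip,onz(c,*tip,.001))
print(cv2.fitLine(m.astype(np.float32),cv2.DIST_L2,0,.01,.01).ravel())
r=t[190:290,335:425]; 
m=big(((abs(r.astype(int)-np.array([r[50,45]])).max(2)<45)).astype(np.uint8),(335,190)); R=cv2.minAreaRect(m); print("tray",R,onz(c,*R[0],.015),[np.round(onz(c,*p,.018),3)[:2].tolist() for p in cv2.boxPoints(R)])
E
```

```text
grip ((172.99998474121094, 246.0), (9.739677429199219, 17.770639419555664), 19.983104705810547)
grip top pos [0.45155872 0.24717676 0.036     ] [[0.4347, 0.2662], [0.4771, 0.2517], [0.4685, 0.2281], [0.4262, 0.2427]]
blade 53 [176. 214.] [188. 238.]
tip [185. 214.] [0.53703871 0.22542481 0.001     ]
[  0.3664109  -0.9304531 181.64151   225.75471  ]
tray ((379.5, 239.5), (99.0, 89.0), 90.0) [ 0.46590226 -0.28467467  0.015     ] [[0.596, -0.171], [0.595, -0.405], [0.339, -0.394], [0.34, -0.166]]
```

View pics/z0.png

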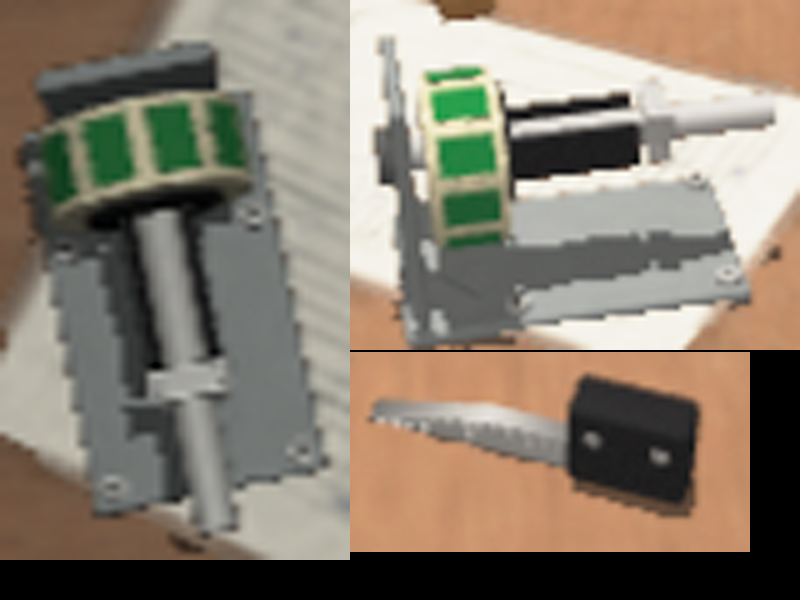

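The zoom shows the spindle end at about top pixel (265,226), the clip bridge at about (262,204) against the spacer region, and the wedge's shape. I'll move over the wedge for a close look.

```bash
cat >> h.py <<'E'
from scipy.spatial.transform import Rotation as Ro
def goal(p,yaw,pitch=0,s=None):
    """slide & twist from the present pose to TCP p, tool down with yaw; pitch = tip-up tilt handled separately"""
    s=s or arm.sense(); R0=Ro.from_euler("xyz",s["ee_rot"],degrees=True)
    R1=Ro.from_euler("xyz",[180,pitch,yaw],degrees=True)
    sl=R0.inv().apply(np.array(p)-s["ee_pos"]); tw=(R0.inv()*R1).as_rotvec()
    print("slide",np.round(sl,4),"twist",np.round(tw,4), "t",s["time_s"])
E
python3 -m crank '{"slide":[[-0.03,-0.01,0],[-0.06,-0.022,0],[-0.09,-0.033,0],[-0.12,-0.044,0],[-0.15,-0.055,0],[-0.18,-0.066,0],[-0.21,-0.077,0],[-0.24,-0.088,0],[-0.27,-0.1,0.02],[-0.29,-0.108,0.03],[-0.306,-0.111,0.04],[-0.306,-0.111,0.04]],"twist":[[0,0,0],[0,0,0],[0,0,-0.04],[0,0,-0.06],[0,0,-0.08],[0,0,-0.1],[0,0,-0.12],[0,0,-0.12],[0,0,-0.12],[0,0,-0.12],[0,0,-0.12],[0,0,-0.12]],"fingers":[0.0854,0.0854,0.0854,0.0854,0.0854,0.0854,0.0854,0.0854,0.0854,0.0854,0.0854,0.0854]}'
python3 - <<'E'
from h import *
c=cams.camera("wrist"); d=cams.camera("top"); im=c["pixels"]
cv2.imwrite("pics/w1.png",im); cv2.imwrite("pics/t1.png",d["pixels"])
print(np.round(proj(c,[.4516,.2472,.036])),np.round(proj(c,[.54,.225,0])),arm.sense()["ee_pos"],arm.sense()["ee_rot"])
E
```

```text
time_s: 1.25
ee_pos: [0.453, 0.245, 0.1894]
ee_rot: [-179.9, -0.1, 161.9]
force: [0.4, -0.1, -0.9]
opening: 0.0854
finger_force: 0.0
[285. 187.] [291. 259.] [0.45160109 0.24674958 0.19102494] [-1.79972677e+02 -5.07908360e-02  1.61954593e+02]
```

View pics/w1.png

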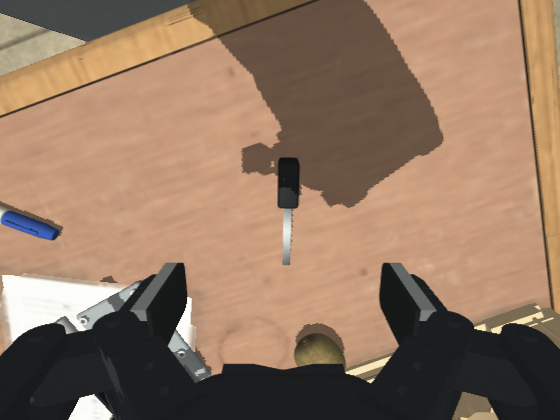

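The wrist view shows the wedge grip at (288,183) and its blade running to the tip at (287,264), roughly vertical in the image. I'll measure it with masks.

```bash
python3 - <<'E'
from h import *
c=cams.camera("wrist"); im=c["pixels"]; hsv=cv2.cvtColor(im,cv2.COLOR_BGR2HSV)
r=im[140:275,260:320]; h=hsv[140:275,260:320]
bl=((h[...,1]<60)&(r.max(2)>90)); ys,xs=np.nonzero(bl)
for y in range(60,130,6):
    q=np.nonzero(bl[y])[0]; 
    if len(q): print(y+140,q.min()+260,q.max()+260)
print("tiprow",ys.max()+140)
g=(r.max(2)<50)
for y in range(10,75,5):
    q=np.nonzero(g[y])[0]
    if len(q): print("g",y+140,q.min()+260,q.max()+260, r[y,28].tolist())
q=np.nonzero(g[:,28])[0]; print(q.min()+140,q.max()+140)
for (u,v,z) in [(286.5,ys.max()+140,.002),(288.5,208,.036),(288.5,208,.014)]: print(onz(c,u,v,z))
E
```

```text
212 282 289
218 282 289
224 282 289
230 282 289
236 281 289
242 281 289
248 281 288
254 281 288
260 281 288
tiprow 265
g 160 278 295 [19, 19, 18]
g 165 277 296 [22, 22, 21]
g 170 277 297 [27, 26, 26]
g 175 277 297 [26, 25, 24]
g 180 277 297 [26, 24, 23]
g 185 277 296 [25, 25, 25]
g 190 277 296 [54, 53, 53]
g 195 277 296 [52, 51, 52]
g 200 277 296 [51, 50, 49]
g 205 277 295 [50, 48, 47]
159 209
[0.54402935 0.22019284 0.002     ]
[0.4712938  0.24535984 0.036     ]
[0.47788541 0.24362107 0.014     ]
```

```bash
python3 - <<'E'
from h import *
c=cams.camera("wrist")
t=onz(c,285,265.7,.002); f=onz(c,286.8,209.7,.036); b1=onz(c,285.9,215,.014); b2=onz(c,285.8,235,.012)
d=t-f; print(t,f,np.linalg.norm(d[:2]),"yaw",np.degrees(np.arctan2(d[1],d[0])))
d=t-b1; yaw=np.degrees(np.arctan2(d[1],d[0]));print(b1,"yaw blade",yaw)
u=np.array([np.cos(np.radians(yaw)),np.sin(np.radians(yaw))])
p=t[:2]-97*u/1000; q=f[:2]-22*u/1000; print("origin",p,q)
m=(p+q)/2
goal([*m,.006],180+yaw); s=arm.sense(); print(s["ee_pos"],s["ee_rot"])
E
```

```text
[0.54452682 0.21889243 0.002     ] [0.4724441  0.24382124 0.036     ] 0.07627165043801727 yaw -19.07723465499464
[0.484273   0.23931669 0.014     ] yaw blade -18.72513158421433
origin [0.45266107 0.25003219] [0.45160857 0.25088387]
slide [0.0002 0.003  0.1857] twist [0.0003 0.0002 0.0135] t 1.45
[0.45130689 0.24751865 0.19173641] [1.79981766e+02 1.11968284e-02 1.62047096e+02]
```

```bash

python3 -m crank '{"slide":[[0,0.003,0.03],[0,0.003,0.06],[0,0.003,0.09],[0,0.003,0.12],[0,0.003,0.145],[0,0.003,0.165],[0,0.003,0.178],[0,0.003,0.186],[0,0.003,0.186],[0,0.003,0.186],[0,0.003,0.186],[0,0.003,0.186]],"twist":[[0,0,0.013],[0,0,0.013],[0,0,0.013],[0,0,0.013],[0,0,0.013],[0,0,0.013],[0,0,0.013],[0,0,0.013],[0,0,0.013],[0,0,0.013],[0,0,0.013],[0,0,0.013]],"fingers":[0.0854,0.0854,0.0854,0.0854,0.0854,0.0854,0.0854,0.0854,0.0854,0.05,0.03,0]}'
python3 -m crank '{"slide":[[0,0,0],[0,0,0],[0,0,0],[0,0,0],[0,0,0],[0,0,0]],"twist":[[0,0,0],[0,0,0],[0,0,0],[0,0,0],[0,0,0],[0,0,0]],"fingers":[0,0,0,0,0,0]}'
```

```text
time_s: 2.45
ee_pos: [0.4532, 0.2503, 0.0063]
ee_rot: [179.9, 0.1, 161.3]
force: [0.6, 0.3, 0.3]
opening: 0.052
finger_force: 0.0
time_s: 2.95
ee_pos: [0.4529, 0.2499, 0.0059]
ee_rot: [180.0, 0.0, 161.3]
force: [-1.1, -0.8, 8.2]
opening: 0.0191
finger_force: 59.5
```

```bash

python3 -m crank '{"slide":[[0,0,-0.02],[0,0,-0.05],[0,0,-0.08],[0,0,-0.11],[0,0,-0.14],[0,0,-0.16],[0,0,-0.17],[0,0,-0.17]],"twist":[[0,0,0],[0,0,0],[0,0,0],[0,0,0],[0,0,0],[0,0,0],[0,0,0],[0,0,0]],"fingers":[0,0,0,0,0,0,0,0]}'
python3 - <<'E'
from h import *
d=cams.camera("top"); s=cams.camera("side")
print(tri(d,(265.4,225.5),s,(294.5,222)))
e=onz(d,265.4,225,.07); a=onz(d,257.4,180,.078); k=onz(d,261.9,204.4,.085); print("end",e,"far",a,"clip",k)
yaw=np.degrees(np.arctan2(*(a-e)[1::-1])); print("yaw",yaw)
# check clip distance from end
u=np.array([np.cos(np.radians(yaw)),np.sin(np.radians(yaw)),0]); print("clip x",(k-e)@u*1000-55)
# hover: tip 20mm before the free end, 40 mm above rod
p=e-u*(.097-.015); goal([p[0],p[1],.006+.078+.035],180+yaw)
print(np.round(arm.sense()["force"],1))
E
```

```text
time_s: 3.62
ee_pos: [0.4535, 0.2502, 0.1776]
ee_rot: [179.9, 0.2, 161.3]
force: [-0.2, -0.1, -0.7]
opening: 0.0189
finger_force: 58.7
(array([0.50054371, 0.01069525, 0.06924269]), np.float64(0.001158026776573118))
end [0.50115202 0.01072407 0.07      ] far [0.61326218 0.03016517 0.078     ] clip [0.55090731 0.01884034 0.085     ]
yaw 9.837866873123989
clip x -4.58960522234041
slide [-0.0508 -0.25    0.0559] twist [-0.000e+00 -1.000e-04 -4.986e-01] t 3.7167
[-0.1 -0.2 -1.2]
```

```bash

python3 -m crank '{"slide":[[-0.005,-0.025,0],[-0.01,-0.05,0],[-0.015,-0.075,0],[-0.02,-0.1,0],[-0.025,-0.125,0],[-0.03,-0.15,0],[-0.035,-0.175,0],[-0.041,-0.2,0],[-0.046,-0.225,0.02],[-0.051,-0.25,0.04],[-0.051,-0.25,0.055],[-0.051,-0.25,0.055]],"twist":[[0,0,-0.05],[0,0,-0.1],[0,0,-0.15],[0,0,-0.2],[0,0,-0.25],[0,0,-0.3],[0,0,-0.35],[0,0,-0.4],[0,0,-0.45],[0,0,-0.5],[0,0,-0.5],[0,0,-0.5]],"fingers":[0,0,0,0,0,0,0,0,0,0,0,0]}'
python3 - <<'E'
from h import *
w=cams.camera("wrist"); t=cams.camera("top"); s=cams.camera("side")
a=np.zeros((600,800,3),np.uint8)
def z(im,x,y,ww,h,k): return cv2.resize(im[y:y+h,x:x+ww],(ww*k,h*k),interpolation=cv2.INTER_CUBIC)
a[:320,:400]=z(t["pixels"],230,160,50,40,8); a[:300,400:]=z(s["pixels"],235,190,100,75,4)
wi=cv2.resize(w["pixels"][180:420,130:430],(350,280)); a[320:600,:350]=wi
a[300:600,400:]=z(t["pixels"],240,175,50,38,8)[:300,:400]
cv2.imwrite("pics/z2.png",a); cv2.imwrite("pics/w2.png",w["pixels"]);cv2.imwrite("pics/t2.png",t["pixels"]);cv2.imwrite("pics/s2.png",s["pixels"])
st=arm.sense(); print(st["ee_pos"],st["ee_rot"],proj(w,[.501,.0107,.07]),proj(w,[.551,.0188,.085]))
E
```

```text
time_s: 4.72
ee_pos: [0.4183, -0.0039, 0.1171]
ee_rot: [179.9, -0.3, -170.2]
force: [-0.0, 0.5, -1.7]
opening: 0.019
finger_force: 59.0
[ 0.42056451 -0.00282229  0.12041394] [ 1.79979599e+02 -3.23823041e-02 -1.70071044e+02] [284.26113343 344.47011411] [283.69323652 420.8935312 ]
```

View pics/z2.png

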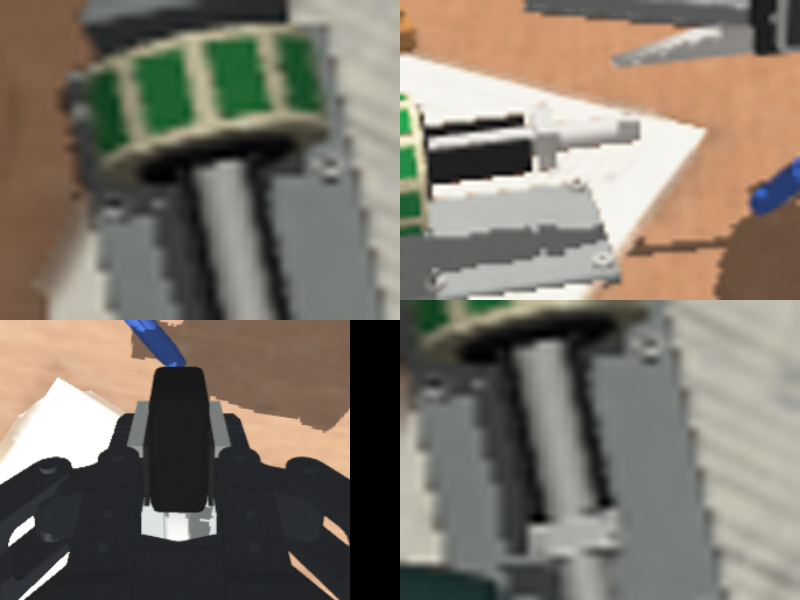

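The side view shows the blade tip at about (289,206), well above the rod. The top view is blocked near the free end by the arm, so I'll rise and go forward to see the rod and clip in the wrist view, relative to the held wedge.

```bash

python3 -m crank '{"slide":[[0,0,-0.03],[0,0,-0.06],[-0.01,0,-0.09],[-0.03,0,-0.12],[-0.06,0,-0.13],[-0.08,0,-0.13],[-0.1,0,-0.13],[-0.105,0,-0.13],[-0.105,0,-0.13],[-0.105,0,-0.13]],"twist":[[0,0,0],[0,0,0],[0,0,0],[0,0,0],[0,0,0],[0,0,0],[0,0,0],[0,0,0],[0,0,0],[0,0,0]],"fingers":[0,0,0,0,0,0,0,0,0,0]}'
python3 - <<'E'
from h import *
w=cams.camera("wrist"); cv2.imwrite("pics/w3.png",w["pixels"])
st=arm.sense(); print(st["ee_pos"],st["ee_rot"],proj(w,[.501,.0107,.07]),proj(w,[.551,.0188,.085]))
a=cv2.resize(w["pixels"][90:290,180:400],(792,720),interpolation=cv2.INTER_CUBIC)[:600]
cv2.imwrite("pics/w3z.png",a)
E
```

```text
time_s: 5.7
ee_pos: [0.5236, 0.0154, 0.2505]
ee_rot: [180.0, -0.0, -170.0]
force: [-0.7, -0.3, -1.6]
opening: 0.0191
finger_force: 59.1
[0.52334407 0.01523593 0.25056799] [-1.79998132e+02 -1.04693621e-02 -1.70040281e+02] [282.59034027 159.44090783] [281.9869159  213.07282544]
```

View pics/w3z.png

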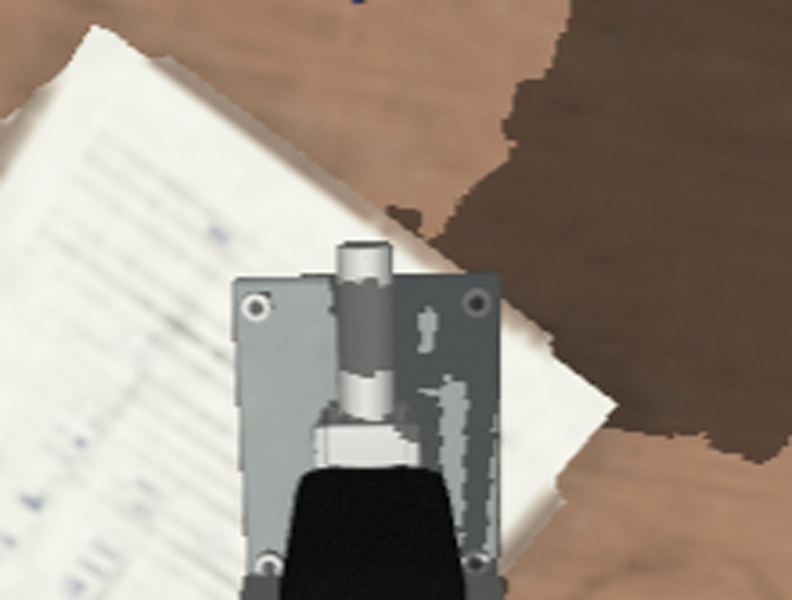

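```bash
python3 - <<'E'
from h import *
w=cams.camera("wrist"); im=w["pixels"]; s=arm.sense()
g=cv2.cvtColor(im,cv2.COLOR_BGR2GRAY).astype(float)
R0=Ro.from_euler("xyz",s["ee_rot"],degrees=True)
tl=lambda X: np.round(R0.inv().apply(X-s["ee_pos"])*1000,2)
# subpixel grip (dark) edges
for v in (224,230,236,245):
    q=np.nonzero(g[v,240:330]<40)[0]+240; print("grip",v,q.min(),q.max(),(q.min()+q.max())/2, tl(onz(w,(q.min()+q.max())/2,v,s["ee_pos"][2]+.03)))
for v in (160,165,170,176,182,188,194,200):
    row=g[v,262:302]; dd=np.abs(np.diff(row)); print(v, [int(x) for x in row[6:34]])
E
```

```text
grip 224 264 302 283.0 [ 32.14  -0.48 -30.  ]
grip 230 262 304 283.0 [ 29.79  -0.48 -30.  ]
grip 236 261 305 283.0 [ 27.42  -0.48 -30.  ]
grip 245 259 307 283.0 [ 23.8   -0.49 -30.  ]
160 [240, 240, 240, 241, 241, 191, 155, 174, 191, 200, 204, 215, 222, 225, 223, 217, 205, 190, 173, 156, 124, 215, 233, 225, 214, 199, 182, 169]
165 [240, 240, 240, 239, 239, 187, 151, 172, 191, 201, 209, 218, 225, 226, 223, 218, 206, 191, 174, 157, 127, 219, 239, 239, 239, 239, 240, 240]
170 [168, 167, 166, 119, 83, 84, 91, 96, 101, 104, 104, 107, 109, 109, 111, 112, 110, 106, 102, 99, 92, 83, 80, 81, 82, 81, 81, 83]
176 [165, 166, 167, 121, 84, 98, 96, 95, 101, 105, 105, 106, 108, 109, 112, 112, 110, 107, 103, 99, 94, 83, 80, 81, 82, 81, 81, 82]
182 [166, 166, 165, 165, 164, 137, 103, 95, 100, 104, 106, 106, 109, 110, 110, 111, 110, 108, 104, 100, 95, 85, 81, 82, 81, 82, 81, 81]
188 [163, 163, 161, 159, 162, 136, 102, 94, 99, 103, 105, 106, 107, 109, 111, 110, 109, 108, 104, 100, 95, 85, 81, 82, 83, 83, 83, 82]
194 [165, 163, 162, 163, 162, 148, 143, 159, 179, 196, 147, 106, 108, 110, 110, 110, 179, 196, 181, 164, 145, 104, 80, 81, 81, 82, 81, 81]
200 [163, 163, 164, 163, 163, 163, 145, 154, 177, 194, 205, 211, 220, 224, 222, 218, 209, 199, 183, 165, 147, 106, 82, 82, 82, 81, 81, 82]
```

```bash
python3 - <<'E'
from h import *
w=cams.camera("wrist"); s=arm.sense()
R0=Ro.from_euler("xyz",s["ee_rot"],degrees=True)
tl=lambda X: np.round(R0.inv().apply(X-s["ee_pos"])*1000,2)
for u,v in [(280.75,162),(281.2,200)]:
    X=onz(w,u,v,.07); print(X,tl(X))
print("end top",tl(onz(w,281,157.6,.078)),"clip near edge top",tl(onz(w,282,207.5,.085)))
X=[onz(w,280.75,162,.07),onz(w,281.2,200,.07)]; d=X[1]-X[0]; print("yaw",np.degrees(np.arctan2(d[1],d[0])))
t=cams.camera("top") 
im=cv2.imread("pics/top0.png"); g=cv2.cvtColor(im,cv2.COLOR_BGR2GRAY)
for v in (186,192,196,212,216,220): print(v,[int(x) for x in g[v,252:276]])
E
```

```text
[0.50350363 0.00901402 0.07      ] [ 20.57  -2.39 180.68]
[0.54186553 0.01607079 0.07      ] [-18.43  -2.05 180.69]
end top [ 26.12  -2.09 172.68] clip near edge top [-21.82  -1.22 165.69]
yaw 10.42317987335249
186 [42, 32, 20, 81, 120, 139, 150, 148, 131, 79, 30, 59, 105, 119, 119, 117, 116, 117, 118, 119, 119, 119, 117, 100]
192 [57, 49, 35, 20, 73, 114, 137, 155, 153, 135, 84, 29, 31, 100, 118, 117, 117, 118, 118, 118, 119, 119, 119, 120]
196 [57, 56, 42, 33, 24, 87, 123, 143, 155, 149, 129, 77, 28, 59, 103, 116, 117, 117, 119, 119, 120, 120, 117, 118]
212 [115, 83, 97, 113, 114, 82, 57, 56, 82, 118, 144, 163, 155, 132, 108, 111, 116, 117, 119, 118, 118, 118, 117, 117]
216 [115, 114, 115, 116, 116, 116, 83, 56, 55, 94, 126, 150, 162, 151, 127, 97, 107, 118, 118, 119, 119, 119, 119, 118]
220 [131, 124, 116, 117, 116, 118, 85, 56, 54, 53, 95, 130, 154, 159, 146, 125, 159, 176, 178, 180, 180, 181, 181, 178]
```

```bash

python3 -m crank '{"slide":[[0,-0.001,0.03],[0,-0.001,0.06],[0,-0.001,0.08],[0,-0.001,0.09],[0,-0.001,0.09],[0,-0.001,0.09]],"twist":[[0,0,0],[0,0,0],[0,0,0],[0,0,0],[0,0,0],[0,0,0]],"fingers":[0,0,0,0,0,0]}'
python3 - <<'E'
from h import *
w=cams.camera("wrist"); s=arm.sense(); im=w["pixels"]; cv2.imwrite("pics/w4.png",im)
R0=Ro.from_euler("xyz",s["ee_rot"],degrees=True); print(s["ee_pos"],s["ee_rot"])
tl=lambda X: np.round(R0.inv().apply(X-s["ee_pos"])*1000,2)
g=cv2.cvtColor(im,cv2.COLOR_BGR2GRAY).astype(int)
print(proj(w,[.5025,.0088,.07]),proj(w,[.54,.0158,.07]))
for v in range(130,218,8): print(v,g[v,262:304].tolist())
q=np.nonzero(g[245,230:335]<40)[0]+230; print(q.min(),q.max())
for u,v in [(281,140),(281,160),(281,180)]: print(tl(onz(w,u,v,.07)))
t=cams.camera("top")
for u,v in [(257.95,186),(259.0,192),(259.95,196),(263.8,216),(264.6,220)]: X=onz(t,u,v,.072); print(X,tl(X))
E
```

```text
time_s: 6.4
ee_pos: [0.5238, 0.0138, 0.1606]
ee_rot: [180.0, -0.0, -170.1]
force: [0.4, 0.2, -0.1]
opening: 0.0194
finger_force: 59.1
[0.52437222 0.01375696 0.16121472] [-1.79983485e+02  5.38275764e-02 -1.70085851e+02]
[281.89865327 180.41571232] [282.59865105 229.65250322]
130 [136, 135, 135, 134, 136, 136, 137, 138, 138, 139, 139, 138, 138, 138, 138, 139, 139, 139, 141, 141, 141, 141, 141, 141, 141, 140, 139, 138, 138, 137, 137, 137, 137, 137, 137, 136, 134, 134, 134, 134, 131, 130]
138 [126, 127, 128, 128, 129, 128, 130, 130, 130, 127, 127, 127, 128, 129, 130, 130, 131, 132, 133, 134, 135, 136, 137, 137, 138, 138, 138, 138, 137, 139, 140, 139, 139, 139, 138, 137, 136, 135, 134, 132, 131, 131]
146 [136, 137, 138, 138, 138, 138, 127, 122, 122, 121, 121, 123, 124, 126, 128, 129, 130, 132, 131, 133, 134, 133, 135, 136, 137, 138, 139, 138, 138, 139, 139, 138, 138, 137, 137, 138, 138, 139, 140, 140, 139, 138]
154 [241, 239, 233, 224, 213, 200, 185, 171, 156, 146, 144, 145, 144, 144, 142, 145, 147, 147, 140, 135, 136, 136, 136, 135, 137, 136, 137, 138, 138, 138, 138, 136, 137, 137, 137, 
[... 1085 characters left out ...]
 143, 106, 89, 94, 99, 102, 103, 105, 105, 104, 107, 109, 108, 108, 111, 111, 108, 106, 102, 100, 98, 92, 83, 81, 81, 82, 81, 81, 81, 82, 82, 82, 82]
210 [164, 162, 162, 161, 159, 159, 159, 159, 159, 155, 114, 88, 93, 98, 100, 104, 104, 103, 106, 107, 108, 109, 109, 109, 110, 109, 106, 103, 100, 98, 93, 85, 80, 80, 81, 81, 83, 82, 82, 82, 82, 82]
259 307
[51.37 -1.65 91.17]
[37.33 -1.7  91.18]
[22.79 -1.74 91.19]
[0.59909293 0.02905094 0.072     ] [-76.15   2.23  89.29]
[0.58386656 0.0264394  0.072     ] [-60.71   2.28  89.27]
[0.57373963 0.02407812 0.072     ] [-50.32   1.69  89.26]
[0.52344756 0.01458633 0.072     ] [ 0.85  1.   89.21]
[0.51345407 0.0126258  0.072     ] [11.03  0.79 89.2 ]
```

```bash
python3 - <<'E'
from h import *
goal([.4338,-.0035,.090],-169.4)
E
```

```text
slide [ 0.0925 -0.0013  0.0713] twist [-0.0005  0.0015 -0.0119] t 6.5
```

```bash

python3 -m crank '{"slide":[[0.025,0,0],[0.05,-0.001,0],[0.075,-0.001,0],[0.0925,-0.0013,0],[0.0925,-0.0013,0.02],[0.0925,-0.0013,0.04],[0.0925,-0.0013,0.055],[0.0925,-0.0013,0.065],[0.0925,-0.0013,0.071],[0.0925,-0.0013,0.071],[0.0925,-0.0013,0.071]],"twist":[[0,0,-0.012],[0,0,-0.012],[0,0,-0.012],[0,0,-0.012],[0,0,-0.012],[0,0,-0.012],[0,0,-0.012],[0,0,-0.012],[0,0,-0.012],[0,0,-0.012],[0,0,-0.012]],"fingers":[0,0,0,0,0,0,0,0,0,0,0]}'
python3 - <<'E'
from h import *
s=cams.camera("side");w=cams.camera("wrist"); st=arm.sense(); print(st["ee_pos"],st["ee_rot"],st["force"],st["torque"])
a=np.zeros((600,800,3),np.uint8)
a[:450,:]=cv2.resize(s["pixels"][190:260,225:350],(800,448),interpolation=cv2.INTER_CUBIC)[:450].repeat(1,0) if 0 else cv2.resize(s["pixels"][190:260,225:350],(800,450),interpolation=cv2.INTER_CUBIC)
a[450:,:400]=cv2.resize(w["pixels"][240:390,130:430],(400,150))
cv2.imwrite("pics/z5.png",a)
E
```

```text
time_s: 7.42
ee_pos: [0.4338, -0.0034, 0.09]
ee_rot: [-180.0, 0.0, -169.4]
force: [0.7, -0.2, -0.5]
opening: 0.0192
finger_force: 59.1
[ 0.43396256 -0.00347404  0.09014366] [-1.79969105e+02  7.44506159e-02 -1.69386058e+02] [ 0.63428032  0.60588428 -0.42473472] [-0.03382619 -0.02103582 -0.03207546]
```

View pics/z5.png

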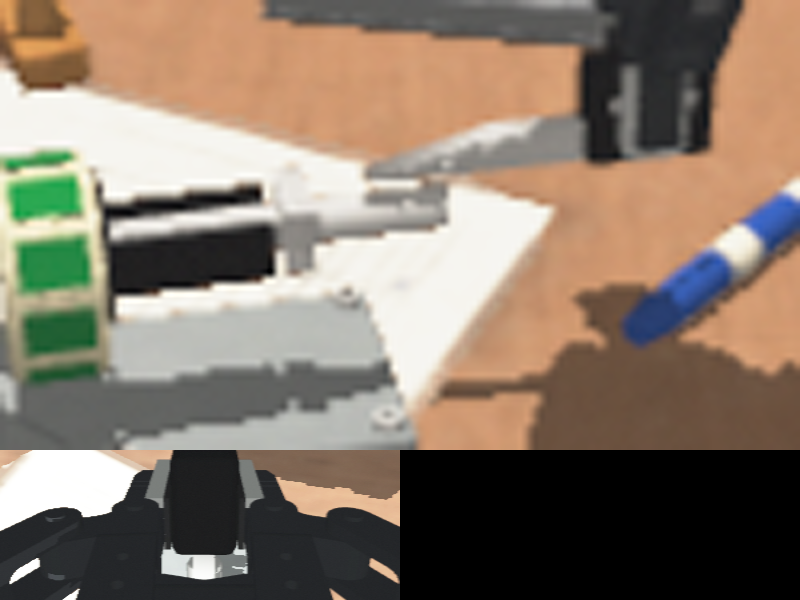

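The side view shows the tip at zoom (368,172), about 6 mm above the rod, roughly 29 mm in from the free end (445) and 19 mm short of the clip (318). I'll lower it gently.

```bash

python3 -m crank '{"slide":[[0,0,0.002],[0,0,0.004],[0,0,0.005],[0,0,0.005]],"twist":[[0,0,0],[0,0,0],[0,0,0],[0,0,0]],"fingers":[0,0,0,0]}' | egrep 'pos|force'
python3 -m crank '{"slide":[[0,0,0.0005],[0,0,0.0005],[0,0,0.0005]],"twist":[[0,0,0],[0,0,0],[0,0,0]],"fingers":[0,0,0]}' | egrep 'pos|force'
python3 -m crank '{"slide":[[0,0,0.0005],[0,0,0.0005],[0,0,0.0005]],"twist":[[0,0,0],[0,0,0],[0,0,0]],"fingers":[0,0,0]}' | egrep 'pos|force'
```

```text
ee_pos: [0.4332, -0.0033, 0.0841]
force: [0.3, -0.2, -0.9]
finger_force: 59.1
ee_pos: [0.4334, -0.0034, 0.0838]
force: [-1.2, 0.9, 0.3]
finger_force: 59.2
ee_pos: [0.4334, -0.0034, 0.0834]
force: [-2.9, -0.6, 4.6]
finger_force: 59.9
```

```bash

python3 -m crank '{"slide":[[-0.002,0,-0.0001],[-0.004,0,-0.0002],[-0.006,0,-0.0002],[-0.008,0,-0.0002],[-0.01,0,-0.0002],[-0.012,0,-0.0002],[-0.014,0,-0.0002],[-0.015,0,-0.0002],[-0.015,0,-0.0002]],"twist":[[0,0,0],[0,0,0],[0,0,0],[0,0,0],[0,0,0],[0,0,0],[0,0,0],[0,0,0],[0,0,0]],"fingers":[0,0,0,0,0,0,0,0,0]}' | egrep 'pos|rot|force'
python3 - <<'E'
from h import *
s=cams.camera("side");st=arm.sense(); print(st["ee_pos"],st["ee_rot"],st["force"],st["torque"])
cv2.imwrite("pics/z6.png",cv2.resize(s["pixels"][190:250,230:330],(800,480),interpolation=cv2.INTER_CUBIC))
E
```

```text
ee_pos: [0.4484, -0.0006, 0.0835]
ee_rot: [-180.0, 0.0, -169.4]
force: [-2.8, 0.0, 5.3]
finger_force: 60.0
[ 0.44842201 -0.00057538  0.08352564] [-1.79997956e+02  1.23746803e-02 -1.69385211e+02] [-2.83792548 -0.38280358  5.52395673] [-0.01499839  0.19712787 -0.02535468]
```

View pics/z6.png

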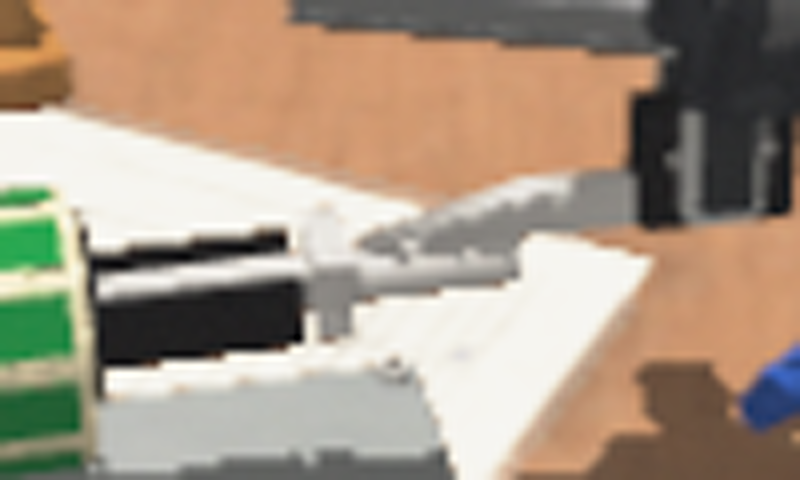

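The sole rests on the rod, with the tip at zoom (358,243) just short of the clip's near face (355). I'll advance in small steps, watching the force.

```bash

for i in 1; do python3 -m crank '{"slide":[[-0.001,0,0],[-0.002,0,0],[-0.003,0,0],[-0.004,0,0]],"twist":[[0,0,0],[0,0,0],[0,0,0],[0,0,0]],"fingers":[0,0,0,0]}' | egrep 'pos|^force'; done
python3 -m crank '{"slide":[[-0.001,0,0],[-0.002,0,0],[-0.003,0,0],[-0.004,0,0]],"twist":[[0,0,0],[0,0,0],[0,0,0],[0,0,0]],"fingers":[0,0,0,0]}' | egrep 'pos|^force'
```

```text
ee_pos: [0.452, 0.0001, 0.0835]
force: [-5.1, -1.2, 7.0]
ee_pos: [0.4558, 0.0009, 0.0836]
force: [-6.4, -2.0, 10.1]
```

```bash

python3 -m crank '{"slide":[[0,0,-0.0006],[-0.001,0,-0.0006],[-0.001,0,-0.0006]],"twist":[[0,0,0],[0,0,0],[0,0,0]],"fingers":[0,0,0]}' | egrep 'pos|rot|^force'
python3 - <<'E'
from h import *
s=cams.camera("side");st=arm.sense(); print(st["force"],st["torque"])
cv2.imwrite("pics/z7.png",cv2.resize(s["pixels"][190:250,230:330],(800,480),interpolation=cv2.INTER_CUBIC))
E
```

```text
ee_pos: [0.4572, 0.0011, 0.0839]
ee_rot: [180.0, -0.0, -169.4]
force: [-0.7, 0.5, -0.8]
[-0.46039735 -0.32980148 -1.36908538] [1.10686621e-01 1.58544072e-02 6.92979143e-05]
```

View pics/z7.png

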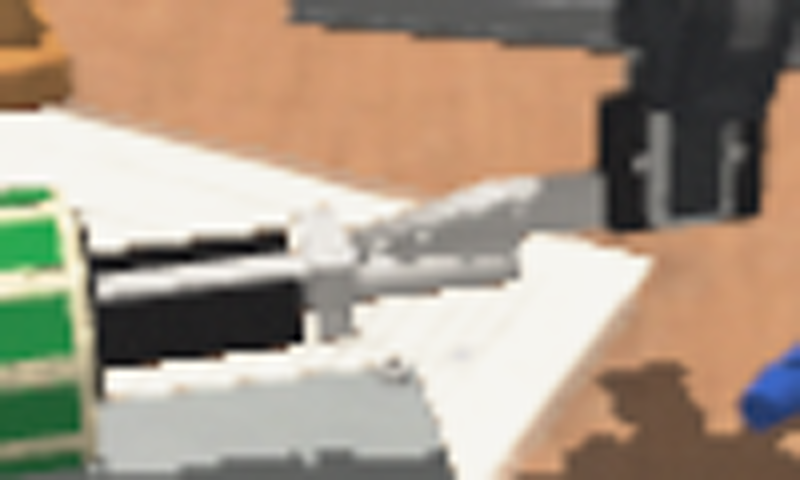

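The tip has entered the window under the bridge, and the clip hasn't moved. I'll continue.

```bash

python3 -m crank '{"slide":[[-0.001,0,0.0003],[-0.002,0,0.0003],[-0.003,0,0.0003],[-0.004,0,0.0003]],"twist":[[0,0,0],[0,0,0],[0,0,0],[0,0,0]],"fingers":[0,0,0,0]}' | egrep 'pos|^force'
python3 -m crank '{"slide":[[-0.001,0,0],[-0.002,0,0],[-0.003,0,0],[-0.004,0,0]],"twist":[[0,0,0],[0,0,0],[0,0,0],[0,0,0]],"fingers":[0,0,0,0]}' | egrep 'pos|^force'
```

```text
ee_pos: [0.4604, 0.0018, 0.0837]
force: [-6.5, -0.7, 5.9]
ee_pos: [0.4635, 0.0025, 0.0837]
force: [-12.7, -2.6, 10.7]
```

```bash

python3 -m crank '{"slide":[[0,0,-0.0006],[-0.001,0,-0.0006],[-0.002,0,-0.0006],[-0.003,0,-0.0006]],"twist":[[0,0,0],[0,0,0],[0,0,0],[0,0,0]],"fingers":[0,0,0,0]}' | egrep 'pos|^force'
python3 - <<'E'
from h import *
st=arm.sense(); print(st["force"],st["torque"],st["ee_rot"])
E
```

```text
ee_pos: [0.4657, 0.003, 0.0839]
force: [-14.4, -3.4, 7.8]
[-14.37320031  -3.40337244   7.80934624] [-0.58516998  2.56686317 -0.00304949] [ 179.99031523   -0.23385017 -169.40178312]
```

```bash

python3 -m crank '{"slide":[[0,0,-0.0003],[0,0,-0.0003],[-0.001,0,-0.0003],[-0.001,0,-0.0003]],"twist":[[0,-0.004,0],[0,-0.004,0],[0,-0.004,0],[0,-0.004,0]],"fingers":[0,0,0,0]}' | egrep 'pos|rot|^force'
python3 - <<'E'
from h import *
s=cams.camera("side");st=arm.sense(); print(st["force"],st["torque"])
cv2.imwrite("pics/z8.png",cv2.resize(s["pixels"][190:250,230:330],(800,480),interpolation=cv2.INTER_CUBIC))
E
```

```text
ee_pos: [0.4668, 0.0033, 0.084]
ee_rot: [180.0, -0.0, -169.4]
force: [-11.5, -2.3, 0.2]
[-9.8085106  -1.9283838   0.98190378] [-0.43576299  2.01742669 -0.00689786]
```

View pics/z8.png

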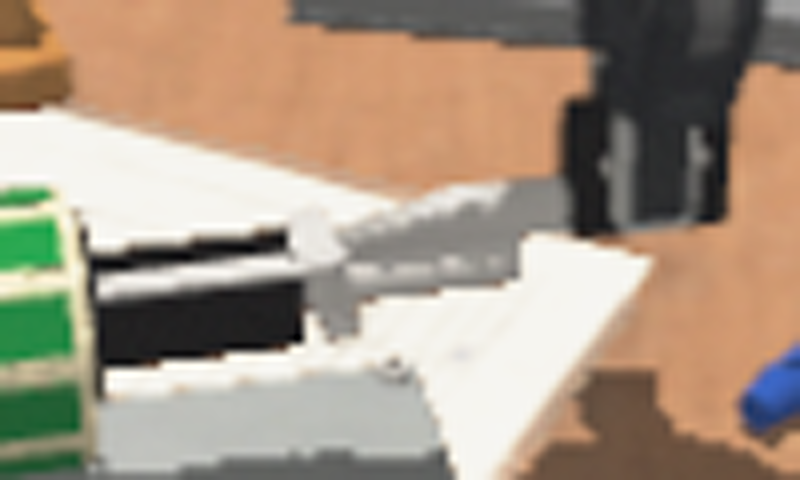

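The clip is now against the spacer with its near side rising on the slope. Push is about 10 N and the press on the rod is light. I've used my picture views, so I'll continue by force readings and masks.

```bash

python3 -m crank '{"slide":[[-0.001,0,0],[-0.002,0,0],[-0.003,0,0],[-0.003,0,0]],"twist":[[0,0,0],[0,0,0],[0,0,0],[0,0,0]],"fingers":[0,0,0,0]}' | egrep 'pos|rot|^force'
python3 -m crank '{"slide":[[-0.001,0,0],[-0.002,0,0],[-0.003,0,0],[-0.003,0,0]],"twist":[[0,0,0],[0,0,0],[0,0,0],[0,0,0]],"fingers":[0,0,0,0]}' | egrep 'pos|rot|^force'
```

```text
ee_pos: [0.4693, 0.0038, 0.0839]
ee_rot: [180.0, -0.0, -169.4]
force: [-11.6, -1.4, 2.5]
ee_pos: [0.4723, 0.0044, 0.0839]
ee_rot: [180.0, -0.0, -169.4]
force: [-12.4, -2.2, 2.3]
```

Steady; continuing.

```bash

python3 -m crank '{"slide":[[-0.001,0,0],[-0.002,0,0],[-0.003,0,0],[-0.003,0,0]],"twist":[[0,0,0],[0,0,0],[0,0,0],[0,0,0]],"fingers":[0,0,0,0]}' | egrep 'pos|rot|^force'
python3 -m crank '{"slide":[[-0.001,0,0],[-0.002,0,0],[-0.003,0,0],[-0.003,0,0]],"twist":[[0,0,0],[0,0,0],[0,0,0],[0,0,0]],"fingers":[0,0,0,0]}' | egrep 'pos|rot|^force'
```

```text
ee_pos: [0.4755, 0.005, 0.084]
ee_rot: [180.0, -0.0, -169.4]
force: [-10.6, -1.5, 0.9]
ee_pos: [0.4784, 0.0055, 0.084]
ee_rot: [180.0, -0.0, -169.4]
force: [-10.4, -1.6, 0.1]
```

```bash

python3 -m crank '{"slide":[[-0.001,0,0],[-0.002,0,0],[-0.003,0,0],[-0.003,0,0]],"twist":[[0,0,0],[0,0,0],[0,0,0],[0,0,0]],"fingers":[0,0,0,0]}' | egrep 'pos|rot|^force'
python3 -m crank '{"slide":[[-0.001,0,0],[-0.002,0,0],[-0.003,0,0],[-0.003,0,0]],"twist":[[0,0,0],[0,0,0],[0,0,0],[0,0,0]],"fingers":[0,0,0,0]}' | egrep 'pos|rot|^force'
python3 - <<'E'
from h import *
st=arm.sense(); u=np.array([.983,.184]); print("from z6 (mm)",(st["ee_pos"][:2]-[.4484,-.0006])@u*1000)
E
```

```text
ee_pos: [0.4816, 0.0061, 0.084]
ee_rot: [180.0, 0.0, -169.4]
force: [-8.0, -0.7, -1.7]
ee_pos: [0.4861, 0.0066, 0.0843]
ee_rot: [180.0, 0.2, -169.4]
force: [-2.3, -1.5, -3.7]
from z6 (mm) 38.3467057258346
```

The push dropped, so the clip appears to have sprung. I'll continue sliding so the bridge sits on the level part of the blade.

```bash

python3 -m crank '{"slide":[[-0.001,0,0],[-0.002,0,0],[-0.003,0,0],[-0.004,0,0],[-0.004,0,0]],"twist":[[0,0,0],[0,0,0],[0,0,0],[0,0,0],[0,0,0]],"fingers":[0,0,0,0,0]}' | egrep 'pos|rot|^force'
python3 - <<'E'
from h import *
st=arm.sense(); print(st["force"],st["torque"])
E
python3 -m crank '{"slide":[[-0.001,0,0],[-0.002,0,0],[-0.003,0,0],[-0.004,0,0],[-0.004,0,0]],"twist":[[0,0,0],[0,0,0],[0,0,0],[0,0,0],[0,0,0]],"fingers":[0,0,0,0,0]}' | egrep 'pos|rot|^force'
python3 - <<'E'
from h import *
st=arm.sense(); print(st["force"],st["torque"]); s=cams.camera("side")
cv2.imwrite("pics/s9.png",s["pixels"])
g=s["pixels"][205:240,262:285]; print(cv2.cvtColor(g,cv2.COLOR_BGR2GRAY)[::2])
E
```

```text
ee_pos: [0.491, 0.0073, 0.085]
ee_rot: [-180.0, 0.3, -169.4]
force: [-1.5, -1.1, -2.2]
[-1.50230188 -1.08695954 -2.24592015] [-0.10300213  0.38068872 -0.01260584]
ee_pos: [0.4943, 0.0081, 0.0847]
ee_rot: [180.0, 0.2, -169.4]
force: [-2.0, -0.2, -3.6]
[-1.99152331 -0.22073737 -3.64102678] [-0.16553441  0.65632137  0.01562487]
[[169 169 166 163 166 167 168 168 170 167 167 167 168 168 169 166 166 166
  167 166 166 167 168]
 [166 165 164 165 168 169 168 166 167 165 164 165 167 169 168 166 165 166
  167 167 168 171 171]
 [178 175 175 173 173 171 168 167 165 161 161 164 169 171 170 167 165 166
  170 171 168 164 164]
 [243 242 238 229 213 191 181 177 174 172 171 173 170 170 169 168 161 161
  162 163 164 163 161]
 [245 245 236 232 235 226 229 219 233 238 229 213 191 178 175 175 175 175
  160 144 141 136 132]
 [241 242 224 222 231 231 231 236 220 225 230 229 231 229 225 222 218 212
  168 133 133 134 136]
 [245 245 234 228 232 231 231 232 236 211 168 170 154 163 165 146 136 137
  137 137 137 137 137]
 [182 192 197 175 206 230 233 228 218 177 140 136 136 135 136 135 137 137
  137 136 137 137 13
[... 273 characters left out ...]
141 139 137 138 136]
 [ 32  31  35  33  31  50 114 134 126 143 153 155 154 141 133 206 233 238
  236 229 232 238 239]
 [ 34  32  32  34  33  54 201 196 156 157 147 223 238 237 237 241 244 242
  242 244 244 244 243]
 [ 32  31  32  33  33  31 224 242 238 236 238 235 230 237 243 242 241 243
  245 245 245 242 241]
 [ 33  49  70  78 210 233 237 242 245 243 232 231 240 241 238 239 243 244
  244 243 241 243 244]
 [243 245 245 245 242 240 242 243 237 236 243 245 243 226 213 222 177 144
  218 219 236 243 241]
 [221 224 222 217 215 200 187 189 189 188 187 188 188 188 185 171 157 153
  130 166 195 235 244]
 [191 191 192 193 192 191 191 190 191 190 189 189 188 188 188 189 188 188
  190 190 186 235 244]]
```

```bash

python3 -m crank '{"slide":[[-0.001,0,0],[-0.002,0,0],[-0.003,0,0],[-0.004,0,0],[-0.005,0,0],[-0.006,0,0],[-0.006,0,0]],"twist":[[0,0,0],[0,0,0],[0,0,0],[0,0,0],[0,0,0],[0,0,0],[0,0,0]],"fingers":[0,0,0,0,0,0,0]}' | egrep 'pos|rot|^force'
python3 -m crank '{"slide":[[-0.001,0,0],[-0.002,0,0],[-0.003,0,0],[-0.004,0,0],[-0.005,0,0],[-0.006,0,0],[-0.006,0,0]],"twist":[[0,0,0],[0,0,0],[0,0,0],[0,0,0],[0,0,0],[0,0,0],[0,0,0]],"fingers":[0,0,0,0,0,0,0]}' | egrep 'pos|rot|^force'
python3 - <<'E'
from h import *
st=arm.sense(); u=np.array([.983,.184]); print("from z6 (mm)",(st["ee_pos"][:2]-[.4484,-.0006])@u*1000,st["force"],st["torque"])
s=cams.camera("side");cv2.imwrite("pics/s10.png",s["pixels"])
E
```

```text
ee_pos: [0.5007, 0.0091, 0.085]
ee_rot: [-180.0, 0.3, -169.4]
force: [-0.1, -1.5, -0.8]
ee_pos: [0.5064, 0.0103, 0.0848]
ee_rot: [-180.0, 0.2, -169.4]
force: [-0.1, 0.2, -0.3]
from z6 (mm) 58.97035071304693 [-0.14127699  0.22743797 -0.31109198] [ 0.06258185  0.04708638 -0.00415781]
```

```bash

python3 -m crank '{"slide":[[-0.001,0,0],[-0.002,0,0],[-0.002,0,0],[-0.002,0,-0.001],[-0.002,0,-0.002],[-0.002,0,-0.003],[-0.002,0,-0.004],[-0.002,0,-0.005],[-0.002,0,-0.005]],"twist":[[0,0,0],[0,0,0],[0,0,0],[0,0,0],[0,-0.005,0],[0,-0.01,0],[0,-0.015,0],[0,-0.02,0],[0,-0.02,0]],"fingers":[0,0,0,0,0,0,0,0,0]}' | egrep 'pos|rot|^force'
python3 -m crank '{"slide":[[0,0,-0.002],[0,0,-0.004],[0,0,-0.006],[0,0,-0.008],[0,0,-0.01],[0,0,-0.012],[0,0,-0.015],[0,0,-0.018],[0,0,-0.02],[0,0,-0.02]],"twist":[[0,-0.01,0],[0,-0.02,0],[0,-0.03,0],[0,-0.04,0],[0,-0.05,0],[0,-0.06,0],[0,-0.07,0],[0,-0.08,0],[0,-0.08,0],[0,-0.08,0]],"fingers":[0,0,0,0,0,0,0,0,0,0]}' | egrep 'pos|rot|^force'
python3 - <<'E'
from h import *
st=arm.sense(); print(st["force"],st["torque"],st["time_s"])
s=cams.camera("side");cv2.imwrite("pics/s11.png",s["pixels"]); a=cv2.imread("pics/s10.png")
d=cv2.absdiff(a,s["pixels"]).max(2)>40
for v in range(190,240,2): print(v,''.join('#' if x else '.' for x in d[v,235:345]))
E
```

```text
ee_pos: [0.508, 0.0106, 0.0901]
ee_rot: [-180.0, 1.4, -169.4]
force: [0.8, 0.0, -0.7]
ee_pos: [0.5077, 0.0105, 0.1104]
ee_rot: [-180.0, 6.0, -169.4]
force: [0.5, 0.1, -1.6]
[ 0.48302667  0.12998589 -1.61927811] [-0.05606497  0.12627456  0.03734887] 17.1833
190 .................................................##...................##......................................
192 ...............................................................###............................................
194 ...............................................##.............................................................
196 ..............................................####....###.....................................................
198 ....................................#.........#######.##............#.........................................
200 ................................#######.......#####..###.......##.............................................
202 ................................#########.....#####.####.......##.............................................
204 .........................#########
[... 1331 characters left out ...]
..........
228 ..............................................................................................................
230 ..............................................................................................................
232 ..............................................................................................................
234 ..............................................................................................................
236 ..............................................................................................................
238 ..............................................................................................................
```

The difference image shows the clip bridge riding above the blade (cols 267–276, rows 198–203), so it has lifted away with the wedge. Next I measure the tray and raise further.

```bash

python3 -m crank '{"slide":[[0.001,0,-0.01],[0.002,0,-0.02],[0.004,0,-0.035],[0.005,0,-0.05],[0.006,0,-0.065],[0.008,0,-0.08],[0.009,0,-0.09],[0.009,0,-0.09]],"twist":[[0,0,0],[0,0,0],[0,0,0],[0,0,0],[0,0,0],[0,0,0],[0,0,0],[0,0,0]],"fingers":[0,0,0,0,0,0,0,0]}' | egrep 'pos|rot|^force'
python3 - <<'E'
from h import *
t=cams.camera("top"); im=cv2.imread("pics/top0.png")
m=np.zeros((422,562),np.uint8); cv2.floodFill(im.copy(),m,(380,240),0,(12,12,12),(12,12,12),cv2.FLOODFILL_FIXED_RANGE|cv2.FLOODFILL_MASK_ONLY|(255<<8))
m=m[1:-1,1:-1]; m=cv2.morphologyEx(m,cv2.MORPH_CLOSE,np.ones((5,5),np.uint8))
c,_=cv2.findContours(m,cv2.RETR_EXTERNAL,cv2.CHAIN_APPROX_NONE); c=max(c,key=cv2.contourArea); R=cv2.minAreaRect(c); print(R)
B=[onz(t,*p,.003) for p in cv2.boxPoints(R)]; print(np.round(B,4)); print([round(float(np.linalg.norm(B[i]-B[i-1])),4) for i in range(4)])
M=np.mean(B,0); d=max([B[1]-B[0],B[2]-B[1]],key=np.linalg.norm); 
if d[0]<0:d=-d
print("tray centre",M,"yaw",np.degrees(np.arctan2(d[1],d[0])))
E
```

```text
ee_pos: [0.4902, 0.007, 0.2001]
ee_rot: [-179.9, 6.1, -169.4]
force: [0.4, -0.1, -0.9]
((379.2239990234375, 240.26800537109375), (49.37238693237305, 68.78146362304688), 10.30484676361084)
[[ 0.3883 -0.2048  0.003 ]
 [ 0.5661 -0.242   0.003 ]
 [ 0.5417 -0.37    0.003 ]
 [ 0.3648 -0.3306  0.003 ]]
[0.128, 0.1816, 0.1303, 0.1812]
tray centre [ 0.46523524 -0.28683277  0.003     ] yaw -11.82920290868812
```

```bash
python3 - <<'E'
from h import *
goal([.4285,-.2792,.10],168.2,6.05)
s=arm.sense(); print(s["ee_pos"],s["ee_rot"])
E
```

```text
slide [ 0.123  -0.27    0.0866] twist [ 4.07e-02 -2.00e-04  3.89e-01] t 17.95
[0.49006258 0.00708969 0.19890844] [-179.97101276    6.03325474 -169.3880923 ]
```

```bash

python3 -m crank '{"slide":[[0.003,-0.007,0.002],[0.01,-0.022,0.007],[0.02,-0.043,0.014],[0.031,-0.068,0.022],[0.043,-0.095,0.03],[0.055,-0.121,0.039],[0.068,-0.149,0.048],[0.08,-0.176,0.056],[0.092,-0.202,0.065],[0.103,-0.227,0.073],[0.113,-0.248,0.08],[0.118,-0.259,0.083]],"twist":[[0.001,0,0.01],[0.003,0,0.03],[0.006,0,0.06],[0.01,0,0.1],[0.014,0,0.135],[0.018,0,0.174],[0.022,0,0.214],[0.026,0,0.253],[0.03,0,0.291],[0.034,0,0.327],[0.037,0,0.357],[0.039,0,0.373]],"fingers":[0,0,0,0,0,0,0,0,0,0,0,0]}' | egrep 'pos|rot|^force'
python3 - <<'E'
from h import *
goal([.4285,-.2792,.03],168.2,3)
s=cams.camera("side"); t=cams.camera("top"); cv2.imwrite("pics/s12.png",s["pixels"]); cv2.imwrite("pics/t12.png",t["pixels"])
E
```

```text
ee_pos: [0.4289, -0.2694, 0.1015]
ee_rot: [180.0, 5.8, 168.9]
force: [0.1, -0.0, -2.4]
slide [ 0.0058 -0.0097  0.0713] twist [0.0017 0.0494 0.0121] t 18.95
```

```bash

python3 -m crank '{"slide":[[0.002,-0.004,0.012],[0.003,-0.007,0.025],[0.004,-0.01,0.04],[0.005,-0.01,0.052],[0.006,-0.01,0.062],[0.006,-0.01,0.068],[0.006,-0.01,0.071],[0.006,-0.01,0.071]],"twist":[[0,0,0],[0.001,0.01,0.005],[0.001,0.02,0.01],[0.0017,0.03,0.012],[0.0017,0.04,0.012],[0.0017,0.049,0.012],[0.0017,0.049,0.012],[0.0017,0.049,0.012]],"fingers":[0,0,0,0,0,0,0,0]}' | egrep 'pos|rot|^force'
python3 - <<'E'
from h import *
s=cams.camera("side"); a=cv2.imread("pics/s12.png"); b=cv2.imread("pics/side0.png"); cv2.imwrite("pics/s13.png",s["pixels"])
p=arm.sense()["ee_pos"]; u=np.array([.979,-.2045,0])
for im,dz in ((a,.0715),(s["pixels"],0)):
    for x in (.022,.04,.097): print(x,np.round(proj(s,p+u*x+[0,0,dz+.008+.04*x])))
    q=proj(s,p+u*.045+[0,0,dz+.005]).astype(int)
    d=cv2.absdiff(im,b).max(2)>22
    for v in range(q[1]-16,q[1]+18): print(v,''.join('#' if x else '.' for x in d[v,q[0]-30:q[0]+45]))
E
```

```text
ee_pos: [0.43, -0.2771, 0.0318]
ee_rot: [-180.0, 3.1, 168.5]
force: [0.6, 0.2, -1.4]
0.022 [309. 147.]
0.04 [303. 147.]
0.097 [282. 144.]
132 ............................................##############.................
133 ...........................................###############.................
134 ............................................##############.................
135 ............................................#############..................
136 ............................................############...................
137 ............................................############...................
138 ............................................###########....................
139 ............................................###########....................
140 ...........................................###########.....................
141 ...........................................############....................
142 .........................................#############.....................
143 .........................................###############...................
14
[... 3830 characters left out ...]
..............................##########....................
181 .............................................###########...................
182 .............###########.....#####..........##############.................
183 ...................###################..###################.....##.........
184 ............................###################################.##.........
185 ............................#####.....############################.........
186 ............................####......############################.........
187 ......................................###########################.###......
188 ......................................##################################...
```

The side-view difference clearly shows the clip hanging on the blade, with its bridge bump and legs visible. Lowering into the tray.

```bash

python3 -m crank '{"slide":[[0,0,0.004],[0,0,0.008],[0,0,0.012],[0,0,0.015],[0,0,0.017],[0,0,0.018],[0,0,0.018]],"twist":[[0,0,0],[0,0,0],[0,0,0],[0,0,0],[0,0,0],[0,0,0],[0,0,0]],"fingers":[0,0,0,0,0,0,0]}' | egrep 'pos|rot|^force'
python3 -m crank '{"slide":[[0,0,0.0007],[0,0,0.0013],[0,0,0.0013]],"twist":[[0,0,0],[0,0,0],[0,0,0]],"fingers":[0,0,0]}' | egrep 'pos|rot|^force'
python3 -m crank '{"slide":[[0,0,0.0005],[0,0,0.001],[0,0,0.001]],"twist":[[0,0,0],[0,0,0],[0,0,0]],"fingers":[0,0,0]}' | egrep 'pos|rot|^force'
```

```text
ee_pos: [0.4308, -0.2777, 0.0142]
ee_rot: [-180.0, 3.1, 168.4]
force: [0.1, 0.3, -1.1]
ee_pos: [0.431, -0.2778, 0.0131]
ee_rot: [-180.0, 3.2, 168.4]
force: [0.0, 0.7, -0.9]
ee_pos: [0.431, -0.2778, 0.0121]
ee_rot: [-180.0, 3.2, 168.4]
force: [0.1, -0.1, -0.7]
```

```bash

python3 -m crank '{"slide":[[0,0,0.0005],[0,0,0.001],[0,0,0.001]],"twist":[[0,0,0],[0,0,0],[0,0,0]],"fingers":[0,0,0]}' | egrep 'pos|rot|^force'
python3 -m crank '{"slide":[[0,0,0.0004],[0,0,0.0008],[0,0,0.0008]],"twist":[[0,0,0],[0,0,0],[0,0,0]],"fingers":[0,0,0]}' | egrep 'pos|rot|^force'
python3 -m crank '{"slide":[[0,0,0.0003],[0,0,0.0006],[0,0,0.0006]],"twist":[[0,0,0],[0,0,0],[0,0,0]],"fingers":[0,0,0]}' | egrep 'pos|rot|^force'
```

```text
ee_pos: [0.431, -0.2777, 0.011]
ee_rot: [-180.0, 3.1, 168.4]
force: [-0.4, 0.0, -1.5]
ee_pos: [0.431, -0.2778, 0.0103]
ee_rot: [-180.0, 3.2, 168.4]
force: [-0.0, 0.3, -2.1]
ee_pos: [0.4311, -0.2778, 0.0099]
ee_rot: [-179.9, 3.2, 168.4]
force: [-1.3, 1.4, 5.1]
```

```bash

python3 -m crank '{"slide":[[0,0,0],[0,0,0],[0,0,0],[0,0,0],[0,0,0],[0,0,0],[0,0,0]],"twist":[[0,0,0],[0,0,0],[0,0,0],[0,0,0],[0,0,0],[0,0,0],[0,0,0]],"fingers":[0.025,0.03,0.035,0.045,0.05,0.05,0.05]}' | egrep 'pos|open|force'
python3 -m crank '{"slide":[[0,0,-0.005],[0,0,-0.015],[0,0,-0.03],[0,0,-0.055],[0,0,-0.08],[0,0,-0.105],[0,0,-0.13],[0,0,-0.15],[0,0,-0.17],[0,0,-0.18],[0,0,-0.18]],"twist":[[0,0,0],[0,0,0],[0,0,0],[0,0,0],[0,0,0],[0,0,0],[0,0,0],[0,0,0],[0,0,0],[0,0,0],[0,0,0]],"fingers":[0.05,0.05,0.05,0.05,0.05,0.05,0.05,0.05,0.05,0.05,0.05]}' | egrep 'pos|open|force'
python3 - <<'E'
from h import *
s=cams.camera("side"); b=cv2.imread("pics/side0.png"); cv2.imwrite("pics/s14.png",s["pixels"]); cv2.imwrite("pics/w14.png",cams.camera("wrist")["pixels"])
d=cv2.absdiff(s["pixels"],b).max(2)>30
print([np.round(proj(s,[.4285+.979*x,-.2792-.2045*x,.003])) for x in (-.022,.022,.04,.097)])
for v in range(160,196): print(v,''.join('#' if x else '.' for x in d[v,262:345]))
n=cv2.connectedComponentsWithStats(cv2.dilate(d.astype(np.uint8),np.ones((3,3)))); print([r.tolist() for r in n[2][1:] if r[4]>60])
print(arm.sense()["force"],arm.sense()["time_s"])
E
```

```text
ee_pos: [0.4311, -0.2778, 0.0097]
force: [0.4, -0.1, 0.1]
opening: 0.0502
finger_force: 0.0
ee_pos: [0.422, -0.2763, 0.1919]
force: [-0.2, 1.1, -0.9]
opening: 0.05
finger_force: 0.0
[array([324., 184.]), array([309., 183.]), array([303., 182.]), array([283., 181.])]
160 ...................................................................................
161 ...................................................................................
162 ...................................................................................
163 ...................................................................................
164 ...................................................................................
165 ...................................................................................
166 ...................................................................................
167 ...................................................................................
168 ...................................................................................
169 .....................................
[... 1880 characters left out ...]
###########...
191 ........................................................###########################
192 ....................................................................####.##########
193 ........................................................................###########
194 .........................................................................##########
195 ........................................................................###########
[[310, 0, 40, 82, 1151], [432, 0, 128, 294, 25715], [314, 104, 15, 21, 240], [286, 171, 110, 82, 2958], [555, 183, 5, 29, 84], [266, 214, 10, 20, 139], [401, 293, 22, 29, 281], [272, 308, 70, 31, 1181]]
[ 0.70288345  1.05736386 -0.61124977] 23.2
```

```bash
python3 -m crank '{"slide":[[0,0,0],[0,0,0],[0,0,0]],"twist":[[0,0,0],[0,0,0],[0,0,0]],"fingers":[0.05,0.05,0.05]}' | egrep 'time|^force'
python3 - <<'E'
from h import *
print(arm.hand_in())
E
```

```text
time_s: 23.45
force: [0.8, 0.1, -0.5]
the job is handed in; nothing more can be done
None
```

I handed the job in at 23.5 s: the wedge slid under the clip and lifted it off the spindle, and both now lie in the parts tray, released, with the clip around the wedge's blade; wrist force peaked at about 15 N push and 11 N press in the readings after each move, but I estimate up to about 17 N on the rod while the clip was lifting (limit 20 N), and I checked the final layout only by image differencing (kiwi and stamp unchanged, marker hidden by the arm's shadow).

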